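# Change the filler's wine feed over at the valve manifold

### The job

Change the bottling feed over to the other wine: with a fingertip, push the lever of the valve that is open round until that valve is fully shut, and only then push the lever of the other valve to half open, midway between across and along its pipe. Both valves must never be open together. Push each lever from one side at a time, without pinching or gripping it, and leave the loose things round about where they stand.

Things in the scene. Friction and masses are not known exactly. Their poses are not given: they have to be found in the camera images.
- manifold: stainless changeover manifold fixed to the bench: a 28 mm pipe (axis 90 mm up) along its y, with a riser at each end (y = -265, +265 mm), a valve at y = -130 and one at y = +130 mm, and a tee midway. Clamps reach 118 mm up. Origin on the bench under the tee, x away from the robot, z up. A shut valve's lever points to this -x, an open valve's to this -y.
- gauge (a point): top of the manifold's pressure gauge (68 mm dial) on the outlet pipe, which runs from the tee to the manifold's +x; the highest part of the manifold, about 195 mm above the bench. A small sample tap, 115 mm high, sticks out 60 mm to the front of the tee.
- running_lever (a joint): lever angle of the valve that is open at the start (by 57 to 90 degrees), either the left or the right one. 0 = shut (lever square across the pipe, on its stop); 1.571 = fully open (along the pipe, on its other stop); halfway = 0.785. Vertical axis; opens anticlockwise, shuts clockwise seen from above. Stays where it is left (no spring); turning takes about 0.6 N m (6 N at 100 mm).
- running_axis (a point): same valve: point on the lever's turning axis at mid-height of the lever's sleeve, 166 mm above the bench. The lever lies along this frame's -x; z is up. Valve neck below it: 24 mm across, 50 mm square body up to 126 mm above the bench.
- running_tip (a point): same valve: centre of the lever's free end, 135 mm from the axis. The black sleeve is 24 mm wide, 16 mm tall (158 to 174 mm above the bench) and runs from 36 to 135 mm from the axis. Fingers have free space under it down to 130 mm above the bench.
- running_shut_flank: same valve: the half of the sleeve on the side that is pushed to shut the valve (towards -y of the axis frame; its face is 12 mm from the lever's centre line). Frame as the axis point.
- running_open_flank: same valve: the half of the sleeve on the side that is pushed to open the valve (towards +y of the axis frame; its face is 12 mm from the lever's centre line). Frame as the axis point.
- standby_lever (a joint): lever angle of the valve that is shut at the start, the other of the two; it looks just the same. 0 = shut (lever square across the pipe, on its stop); 1.571 = fully open (along the pipe, on its other stop); halfway = 0.785. Vertical axis; opens anticlockwise, shuts clockwise seen from above. Stays where it is left (no spring); turning takes about 0.6 N m (6 N at 100 mm).
- standby_axis (a point): same valve: point on the lever's turning axis at mid-height of the lever's sleeve, 166 mm above the bench. The lever lies along this frame's -x; z is up. Valve neck below it: 24 mm across, 50 mm square body up to 126 mm above the bench.
- standby_tip (a point): same valve: centre of the lever's free end, 135 mm from the axis. The black sleeve is 24 mm wide, 16 mm tall (158 to 174 mm above the bench) and runs from 36 to 135 mm from the axis. Fingers have free space under it down to 130 mm above the bench.
- standby_shut_flank: same valve: the half of the sleeve on the side that is pushed to shut the valve (towards -y of the axis frame; its face is 12 mm from the lever's centre line). Frame as the axis point.
- standby_open_flank: same valve: the half of the sleeve on the side that is pushed to open the valve (towards +y of the axis frame; its face is 12 mm from the lever's centre line). Frame as the axis point.
- tasting_cup: loose steel cup, 66 mm across, 60 mm high, under the sample tap in front of the tee; bystander. Origin: centre of its underside.
- spare_clamp: loose spare pipe clamp lying flat, ring 51 mm across, 16 mm high, with a wing nut 61 mm out on its -x side, in front of the manifold; bystander. Origin: ring centre, underside.
- spanner: loose open-ended spanner lying flat in front of the manifold, about 180 mm long, under 20 mm high; bystander. Origin: underside.
- end_cap: loose steel blanking cap, 51 mm across, 14 mm high, in front of the manifold; bystander. Origin: centre of its underside.
- label_roll: loose roll of labels standing on end, 150 mm across, 95 mm high, left of the manifold; bystander. Origin: centre of its underside.
- bottle_a: loose wine bottle with label, 74 mm across, 300 mm high, standing to the right of the manifold; bystander. Origin: centre of its underside.
- bottle_b: loose wine bottle without label, 74 mm across, 300 mm high, standing to the right of the manifold; bystander. Origin: centre of its underside.

How it is judged:
By the outcome, as a careful person would: the job done as asked, in the order asked, and still so for the second after the job is handed in, with the robot touching nothing.
It also fails if it takes over 54 s, if anything falls off the work surface, if the arm or the gripper's body presses on something with over 40 N, if the wrist force passes 120 N, or if a joint passes its speed limit or range.

### The arm

A 6-joint arm with a two-finger parallel gripper is mounted at the origin on the work surface. World frame = base frame: x ahead of the robot, y to its left, z up, the work surface at z = 0. Lengths are in m, angles in rad, forces in N, time in s.
With the tool pointing down it reaches from about 0.375 to 0.975 m from the base axis. Payload 3.8 kg.
Tool frame: the origin (TCP) lies at the very end of the fingers, on their centre line; the grasp point (between the pads) lies 19 mm behind it; z points along the fingers, y is the line along which they close (so a half turn about z gives the same grasp; the last joint's range is limited). The gripper opens to 85 mm and grips with 20 to 120 N. Pads are 22 mm wide; open, the fingers measure 114 mm over their backs; the gripper's body (76 mm by 85 mm) begins 54 mm behind the grasp point. The pads swing forward as they close: fully open they stand 13 mm farther back than shut.
Start: joints at [-1.211, 0.264, 1.604, -0, 1.274, -0.037], TCP at [0.261, -0.623, 0.231] pointing down, gripper open.
Joint ranges: [-2.63, 2.63], [-0.94, 2.18], [0.31, 2.57], [-1.31, 4.45], [0, 2.66], [-2.55, 2.55]. Speed limits (rad/s): [2.57, 2.57, 3.14, 3.14, 3.14, 3.14].

### API

Orientations are given as a rotation vector (axis times angle).
In Python, from workcell import * gives the robot as it stands.
- The arm moves only by the shell command python3 -m crank 'ROWS' [OPENING] [FORCE]. ROWS is JSON, a list that holds one entry, the list of rows, each a list of 6 numbers: the shift along the tool's x, y, z in cm, then the turn, a rotation vector about the tool's x, y, z in rad. In form: [[[dx, dy, dz, ax, ay, az], ...]]. A call has 1 to 8 rows; each row shifts and turns the commanded pose from where the row before left it, along the tool's axes as they then stand; what a row does not reach is not made up. A row lasts 1/12 s, in which the tool goes at most 41.7 mm and 7.16 degrees, less where a joint would pass 70% of its speed; a pose out of reach is approached as far as the arm can. A call with a gripper value outside its range is refused whole. OPENING is the finger opening in cm, from 0 to 8.54, set as the call begins (- or left out, the last holds). The fingers move at their own pace and stop on an object; FORCE is the grip in N (left out, the last holds). Time passes only in rows, so rows that do not move let the fingers close. It gives the time, the measured TCP pose, the force, the opening and the grip force at its end, in the units of the state.
- read_state(): the state, without advancing time (a new reading comes with each control period).
- read_camera(name): name is "scene" or "top" or "wrist"; returns the picture (400x640x3 uint8, blue, green, red); there is no depth.
- camera_model(name): a dict with "camera_matrix" (3x3 intrinsics, pixels), "R" (3x3) and "t" (3): a world point X has camera coordinates R X + t. Camera axes: x right, y down, z forward; pixel columns grow to the right and rows downward; lengths in m; the calibration is good to about 2 mm. A picture is of the moment at which its call begins: read the wrist's pose just before it. camera_model takes no time and is no camera call; for the wrist camera it gives the pose at the moment of the call.
- finish_job(): hands the job in; it is judged then, once.
The state is a dict: "time": time; "q": joint angles; "joint_vel": joint speeds; "joint_torque": joint torques, N m; "tool_pos": TCP position; "tcp_rot": TCP orientation; "wrist_force": force on the tool from outside, world axes, zero at the start; "torque": the same for the moment, N m; "width": opening from 0.0 (shut) to 1.0 (fully open); "grip_force": force on a finger pad.
Only numpy, scipy, OpenCV 4.12 (cv2) and the standard library are available. Lean on these libraries where they do the work, as an engineer would, in place of code of your own. Each camera call takes 0.05 s, during which the arm holds its last target. There are 200 camera calls.

## Working session

There is one attempt and no reset: what is moved stays moved. The work goes in short steps, Python scripts to look and compute and a shell command to move; the robot and the scene stay as the last step left them, time stands still between calls to the robot, and variables do not carry over. Pictures are saved under pics/ and viewed, at most 10 in all, crops included, and the job is handed in when it is done.

```bash
ls; mkdir -p pics; python3 - <<'E'
from workcell import *
import cv2
s=read_state();print(s)
for n in("scene","top"):
    cv2.imwrite(f"pics/{n}0.png",read_camera(n)); m=camera_model(n); print(n,m)
E
```

```text
pics
{'time': 0.0, 'q': array([-1.21087706e+00,  2.64749110e-01,  1.60538102e+00,  4.06446323e-05,
        1.27373915e+00, -3.68676594e-02]), 'joint_vel': array([ 1.92992857e-03,  5.07974599e-05, -1.39556686e-03, -3.40811921e-04,
        3.06248715e-03,  1.17582460e-03]), 'joint_torque': array([-6.82326263e-04, -5.15110695e+01, -3.67316973e+01, -7.77972929e-06,
        1.28664108e-02, -1.77740242e-05]), 'tool_pos': array([ 0.26062584, -0.62184447,  0.22996099]), 'tcp_rot': array([-3.07776330e+00, -6.18728343e-01,  5.14524118e-04]), 'wrist_force': array([-0.2550765 ,  0.73191134, -0.17372651]), 'torque': array([-0.00921633, -0.00840649,  0.00085696]), 'grip_force': 0.0, 'width': 1.0022168418734592}
scene {'camera_matrix': array([[365.83506856,   0.        , 316.96140749],
       [  0.        , 365.83506856, 193.51343975],
       [  0.        ,   0.        ,   1.        ]]), 'R': array([[ 0.69654103,  0.7172651 ,  0.0190095 ],
       [ 0.40238985, -0.36855413, -0.83800374],
       [-0.59406481,  0.59135322, -0.54533327]]), 't': array([-0.36430782, -0.09359443,  1.48477743])}
top {'camera_matrix': array([[386.25994209,   0.        , 322.02248109],
       [  0.        , 386.25994209, 199.14263195],
       [  0.        ,   0.        ,   1.        ]]), 'R': array([[ 0.01442831, -0.99989142,  0.00299425],
       [-0.99086083, -0.01469953, -0.13408484],
       [ 0.1341143 , -0.00103227, -0.99096533]]), 't': array([-0.02093784,  0.54225185,  1.22838297])}
```

View pics/top0.png

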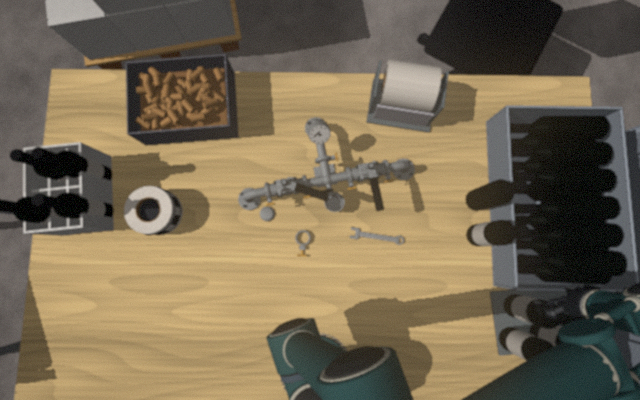

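View pics/scene0.png

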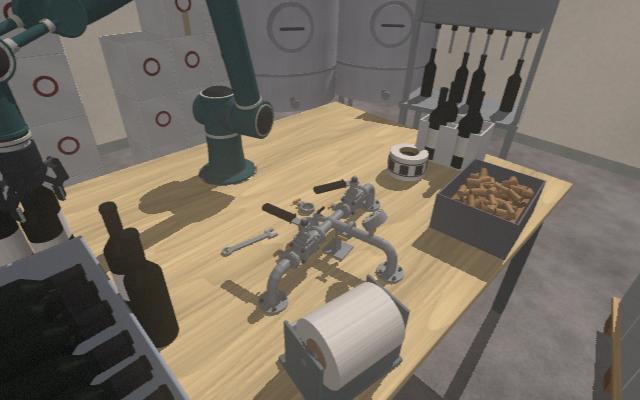

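The top view shows the left valve's lever near (300–330, 190), roughly along the pipe, so it is the open one. The right valve's lever near (377, 195) is across the pipe, so it is shut. Next I'll take measurements from an enlarged crop and dark masks.

```bash
cat > h.py <<'E'
from workcell import *
import numpy as np, cv2
def ray(n,uv,z,m=None):
    m=m or camera_model(n); K,R,t=m["camera_matrix"],m["R"],m["t"]
    c=-R.T@t; d=R.T@np.linalg.solve(K,np.array([uv[0],uv[1],1.0])); return c+d*(z-c[2])/d[2]
def proj(n,X,m=None):
    m=m or camera_model(n); p=m["camera_matrix"]@(m["R"]@np.asarray(X,float)+m["t"]); return p[:2]/p[2]
E
python3 - <<'E'
from h import *
im=cv2.imread("pics/top0.png")
c=im[110:265,230:430]; cv2.imwrite("pics/top0c.png",cv2.resize(c,None,fx=4,fy=3.8,interpolation=cv2.INTER_CUBIC))
mk=(im.max(2)<52).astype(np.uint8); 
n,l,st,ce=cv2.connectedComponentsWithStats(mk[130:230,270:400])
for i in range(1,n):
    if st[i,4]<25: continue
    pts=np.argwhere(l==i)[:,::-1].astype(np.float32)+[270,130]
    r=cv2.minAreaRect(pts.astype(np.float32)); print(st[i,4],r)
    for p in cv2.boxPoints(r): print(p,ray("top",p,.174))
for p in [(248,198),(403,168)]: print(ray("top",p,.09))
print("gauge",ray("top",(318,128),.195))
E
```

```text
[0.53543853 0.21911358 0.09      ]
[ 0.63874414 -0.26832568  0.09      ]
gauge [0.73148593 0.00200189 0.195     ]
```

View pics/top0c.png

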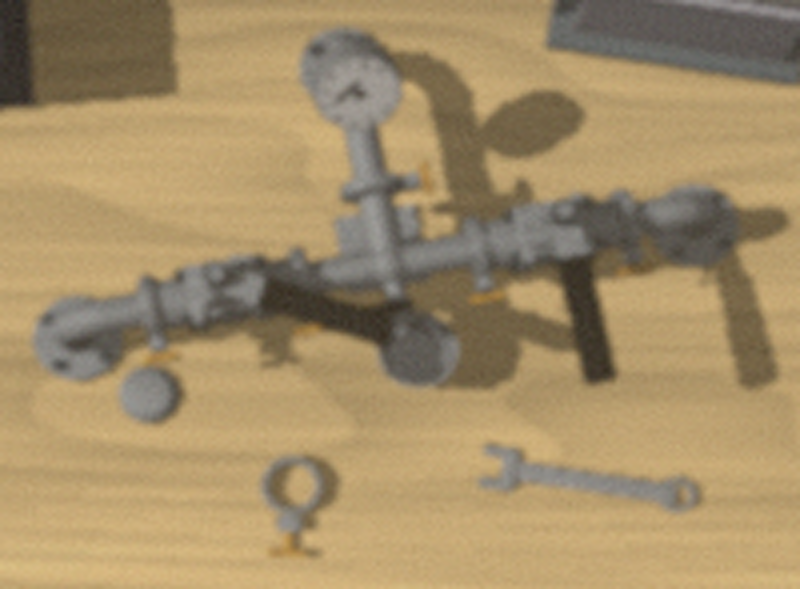

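The crop shows the open (left) lever from (265,285) to (395,325), its tip beside the cup at (420,345). The shut (right) lever runs from (578,262) to (600,380). I'll measure both.

```bash
python3 - <<'E'
from h import *
im=cv2.imread("pics/top0.png")
f=lambda x,y:(230+x/4,110+y/3.8)
for x,y in[(330,305),(585,320),(650,480),(420,345),(755,320)]: 
    u,v=f(x,y);print(im[int(v),int(u)])
mk=((im.max(2)<75)).astype(np.uint8); 
n,l,st,ce=cv2.connectedComponentsWithStats(mk[150:230,285:400])
for i in range(1,n):
    if st[i,4]<60: continue
    pts=np.argwhere(l==i)[:,::-1].astype(np.float32)+np.float32([285,150])
    r=cv2.minAreaRect(pts); print(st[i,4],r)
    for p in cv2.boxPoints(r): print(p,ray("top",p,.17))
    w=np.array([ray("top",p,.172)[:2] for p in pts]); c=w.mean(0); e=np.linalg.svd(w-c)[2][0]; k=(w-c)@e
    print("ctr",c,"dir",e,np.degrees(np.arctan2(e[1],e[0])),k.min(),k.max())
n,l,st,ce=cv2.connectedComponentsWithStats((cv2.imread("pics/scene0.png").max(2)<60).astype(np.uint8)[165:235,250:360])
for i in range(1,n):
    if st[i,4]<60: continue
    pts=np.argwhere(l==i)[:,::-1].astype(np.float32)+np.float32([250,165])
    w=np.array([ray("scene",p,.17)[:2] for p in pts]); c=w.mean(0); e=np.linalg.svd(w-c)[2][0]; k=(w-c)@e
    print("scene",st[i,4],"ctr",c,"dir",e,np.degrees(np.arctan2(e[1],e[0])),k.min(),k.max())
E
```

```text
[35 49 57]
[48 56 64]
[109 134 154]
[88 94 97]
[ 76 105 118]
201 ((376.8235168457031, 193.29412841796875), (31.529630661010742, 8.246211051940918), 75.96376037597656)
[369.      179.00002] [ 0.58641046 -0.15047712  0.17      ]
[377.      177.00002] [ 0.59276208 -0.1740973   0.17      ]
[384.64703 207.58824] [ 0.50227643 -0.19600269  0.17      ]
[376.64703 209.58824] [ 0.4960611  -0.17261672  0.17      ]
ctr [ 0.54569932 -0.17086115] dir [-0.97996623 -0.19916374] -168.51193884578868 -0.04514837835161311 0.04873124414777158
270 ((313.0867919921875, 191.7037811279297), (36.550559997558594, 11.917325019836426), 10.619654655456543)
[294.02643 194.19246] [0.53786018 0.06938498 0.17      ]
[296.22266 182.47926] [0.57279133 0.06376536 0.17      ]
[332.14716 189.2151 ] [ 0.55429654 -0.04216823  0.17      ]
[329.95093 200.9283 ] [ 0.51951412 -0.03612405  0.17      ]
ctr [0.54737862 0.01568294] dir [0.22799927 0.9736613 ] 76.82069074342338 -0.05490843982954084 0.05100978649306953
```

```bash
python3 - <<'E'
from h import *
sb=np.array([.6295,-.1539]); x=np.array([.98,.199]);y=np.array([-.199,.98]); ru=sb+.26*y
print("ru",ru, "run scene tip", ray("scene",(265,207),.166), "stby tip scene",ray("scene",(315,189),.166), "pred", sb-.135*x)
for a in (57,65,75,90):
    t=np.radians(-168.5+a); tip=[*(ru+.135*np.array([np.cos(t),np.sin(t)])),.166]; print(a,tip,proj("scene",tip),proj("top",tip))
for n,P in(("ru",[*ru,.166]),("sb",[*sb,.166]),("gauge",[*(sb+.13*y+.15*x),.195])): print(n,proj("scene",P),proj("top",P))
print("bottles",ray("top",(472,233),0),ray("top",(472,200),0))
im=cv2.imread("pics/scene0.png")[150:270,220:400]; cv2.imwrite("pics/scene0c.png",cv2.resize(im,None,fx=4.4,fy=4.4,interpolation=cv2.INTER_CUBIC))
E
```

```text
ru [0.57776 0.1009 ] run scene tip [ 0.50319646 -0.18086397  0.166     ] stby tip scene [ 0.52892122 -0.01811914  0.166     ] pred [ 0.4972   -0.180765]
57 [np.float64(0.5282823343922198), np.float64(-0.024706371677573308), 0.166] [313.21901123 189.73018635] [326.06804948 198.08833146]
65 [np.float64(0.5462448758794527), np.float64(-0.030369939253686334), 0.166] [316.10800282 192.91981518] [328.07100611 192.07333111]
75 [np.float64(0.5695184471627943), np.float64(-0.03384819778695203), 0.166] [320.93885048 196.67074652] [329.34626057 184.29847869]
90 [np.float64(0.6046746711463216), np.float64(-0.03138983512381199), 0.166] [330.46279774 201.49642794] [328.65801523 172.59610486]
ru [354.39604747 181.19301395] [283.77984884 180.87681415]
sb [303.94381096 223.9532101 ] [369.95747979 165.00854429]
gauge [381.41698355 210.66258377] [317.64461381 121.70309069]
bottles [ 0.4409451  -0.51475793  0.        ] [ 0.55203305 -0.51894205  0.        ]
```

View pics/scene0c.png

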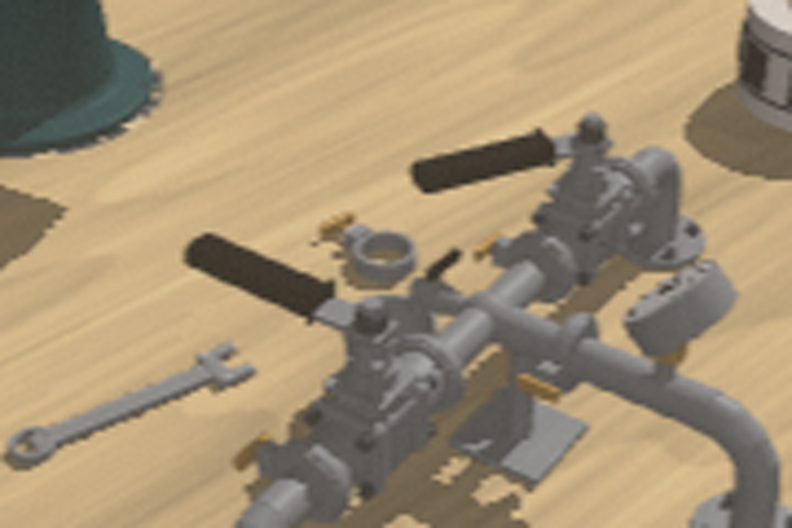

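The scene view agrees with the top view: the running lever's tip at crop (424,175) gives an opening of about 58–60°, and the standby lever's tip at (200,250) matches shut. I'll raise the arm, close the fingers and turn.

```bash
python3 -m crank '[[[0,0,-4,0,0,0],[0,0,-4,0,0,0],[0,0,-4,0,0,-0.12],[0,0,-4,0,0,-0.12],[0,0,-2,0,0,-0.12],[0,0,0,0,0,-0.12],[0,0,0,0,0,-0.12],[0,0,0,0,0,-0.12]]]' 0 30
python3 -m crank '[[[0,0,0,0,0,-0.12],[0,0,0,0,0,-0.12],[0,0,0,0,0,-0.12],[0,0,0,0,0,-0.12],[0,0,0,0,0,-0.12],[0,0,0,0,0,-0.12],[0,0,0,0,0,-0.12],[0,0,0,0,0,-0.12]]]'
python3 -m crank '[[[0,0,0,0,0,-0.12],[0,0,0,0,0,-0.12],[0,0,0,0,0,-0.12],[0,0,0,0,0,-0.12],[0,0,0,0,0,-0.12],[0,0,0,0,0,-0.12],[0,0,0,0,0,0]]]'
cat >> h.py <<'E'
from scipy.spatial.transform import Rotation as Ro
def to(X,psi=None):
    s=read_state(); R=Ro.from_rotvec(s["tcp_rot"]).as_matrix(); ps=np.degrees(np.arctan2(R[1,0],R[0,0]))
    print("pos",s["tool_pos"].round(4),"psi",ps.round(2),"F",s["wrist_force"].round(1),"t",round(s["time"],2))
    if X is not None: print("shift cm",(R.T@(np.array(X)-s["tool_pos"])*100).round(2))
E
python3 -c "
from h import *
to([.58,-.006,.41])"
```

```text
time: 0.77
tool_pos: [0.2609, -0.6226, 0.4117]
tcp_rot: [2.659, 1.672, -0.0]
wrist_force: [0.5, 0.6, -0.0]
width: -0.003
grip_force: 0.0
time: 1.43
tool_pos: [0.2608, -0.6223, 0.4104]
tcp_rot: [-1.586, -2.711, -0.001]
wrist_force: [-0.5, -0.2, -0.1]
width: 0.002
grip_force: 0.0
time: 2.02
tool_pos: [0.2608, -0.6224, 0.4105]
tcp_rot: [-0.534, -3.095, -0.002]
wrist_force: [-0.1, -1.0, -0.4]
width: -0.0
grip_force: 0.0
pos [ 0.2608 -0.6224  0.4105] psi 160.41 F [-0.1 -1.  -0.4] t 2.02
shift cm [-9.41 68.77  0.11]
```

```bash
python3 -m crank '[[[-0.5,3.8,0,0,0,0],[-0.5,3.8,0,0,0,0],[-0.5,3.8,0,0,0,0],[-0.5,3.8,0,0,0,0],[-0.5,3.8,0,0,0,0],[-0.5,3.8,0,0,0,0],[-0.5,3.8,0,0,0,0],[-0.5,3.8,0,0,0,0]]]' >/dev/null
python3 -m crank '[[[-0.5,3.8,0,0,0,0],[-0.5,3.8,0,0,0,0],[-0.5,3.8,0,0,0,0],[-0.5,3.8,0,0,0,0],[-0.5,3.8,0,0,0,0],[-0.5,3.8,0,0,0,0],[-0.5,3.8,0,0,0,0],[-0.5,3.8,0,0,0,0]]]' >/dev/null
python3 -m crank '[[[-0.5,3.8,0,0,0,0],[-0.5,3.8,0,0,0,0],[0,0,0,0,0,0],[0,0,0,0,0,0]]]'
python3 - <<'E'
from h import *
to([.58,-.006,.2])
m=camera_model("wrist"); im=read_camera("wrist"); 
sb=np.array([.6295,-.1539]); x=np.array([.98,.199]);y=np.array([-.199,.98]); ru=sb+.26*y
t=np.radians(-168.5+59); tip=ru+.135*np.array([np.cos(t),np.sin(t)])
for P,c in((ru,(0,0,255)),(sb,(0,0,255)),(tip,(0,255,0)),(sb-.135*x,(0,255,0))):
    p=proj("wrist",[*P,.166],m); print(p); cv2.circle(im,(int(p[0]),int(p[1])),4,c,1)
np.savez("w1.npz",K=m["camera_matrix"],R=m["R"],t=m["t"]); cv2.imwrite("pics/w1.png",im)
E
```

```text
time: 3.68
tool_pos: [0.577, -0.0073, 0.4103]
tcp_rot: [-0.537, -3.094, 0.001]
wrist_force: [0.2, -0.5, 0.1]
width: -0.002
grip_force: 0.0
pos [ 0.577  -0.0073  0.4103] psi 160.3 F [ 0.2 -0.5  0.1] t 3.68
shift cm [-0.27  0.24 21.03]
[394.33254746 148.84026723]
[238.68330873 240.67298683]
[295.28460893 149.26768816]
[181.61414905 163.03690727]
```

View pics/w1.png

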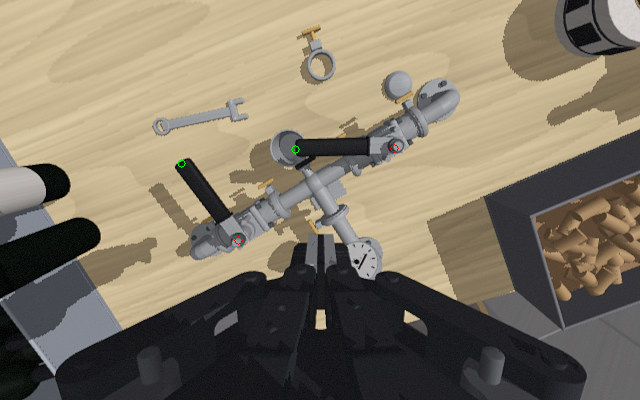

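The wrist view confirms it: the projected axes (394,149) and (239,241) and tips (295,149) and (182,163) fall on the real levers. Next, descend behind the running lever.

```bash
python3 -m crank '[[[-0.3,0,4,0,0,0],[0,0,4,0,0,0],[0,0,4,0,0,0],[0,0,4,0,0,0],[0,0,4,0,0,0],[0,0,3.5,0,0,0],[0,0,3,0,0,0],[0,0,0,0,0,0]]]'
python3 - <<'E'
from h import *
s=read_state(); R=Ro.from_rotvec(s["tcp_rot"]).as_matrix(); to(None); ru=np.array([.5777,.1009])
print("axis in tool",R.T[:2,:2]@(ru-s["tool_pos"][:2]))
# rows for pivot turn of 6.5deg cw
d=np.radians(6); v=np.array([.023*-1,-.100]) 
E
```

```text
time: 4.4
tool_pos: [0.5733, -0.0117, 0.1388]
tcp_rot: [-0.543, -3.081, 0.003]
wrist_force: [-1.2, -0.5, -1.2]
width: 0.001
grip_force: 0.0
pos [ 0.5733 -0.0117  0.1388] psi 160.02 F [-1.2 -0.5 -1.2] t 4.4
axis in tool [0.03431617 0.1073782 ]
```

```bash
python3 -m crank '[[[0.3,0,-0.4,0,0,0],[0.3,0,-0.2,0,0,0],[0.3,0,0,0,0,0],[0.2,0,0,0,0,0],[0,0,0,0,0,0]]]'
python3 -m crank '[[[0.53,-0.1,0,0,0,0.05],[0.53,-0.1,0,0,0,0.05],[0.53,-0.1,0,0,0,0.05],[0.53,-0.1,0,0,0,0.05]]]'
python3 - <<'E'
from h import *
s=read_state(); R=Ro.from_rotvec(s["tcp_rot"]).as_matrix(); to(None); ru=np.array([.5777,.1009])
print("axis in tool",R.T[:2,:2]@(ru-s["tool_pos"][:2]))
E
```

```text
time: 4.82
tool_pos: [0.5702, -0.0065, 0.1549]
tcp_rot: [0.538, 3.091, 0.001]
wrist_force: [-0.1, -0.8, -0.1]
width: 0.001
grip_force: 0.0
time: 5.15
tool_pos: [0.5506, -0.0033, 0.1541]
tcp_rot: [0.845, 3.018, -0.003]
wrist_force: [4.4, -7.6, -1.7]
width: 0.001
grip_force: 3.3
pos [ 0.5506 -0.0033  0.1541] psi 148.7 F [ 4.4 -7.6 -1.7] t 5.15
axis in tool [0.03094829 0.10311098]
```

```bash
python3 -m crank '[[[0.52,-0.14,0.2,0,0,0.05],[0.52,-0.14,0.2,0,0,0.05],[0.52,-0.14,0.2,0,0,0.05],[0.52,-0.14,0.1,0,0,0.05],[0.52,-0.14,0,0,0,0.05],[0.52,-0.14,0,0,0,0.05],[0.52,-0.14,0,0,0,0.05],[0.52,-0.14,0,0,0,0.05]]]'
python3 - <<'E'
from h import *
s=read_state(); R=Ro.from_rotvec(s["tcp_rot"]).as_matrix(); to(None); ru=np.array([.5777,.1009])
print("axis in tool",R.T[:2,:2]@(ru-s["tool_pos"][:2]))
E
```

```text
time: 5.82
tool_pos: [0.5129, 0.0157, 0.1485]
tcp_rot: [1.428, 2.789, 0.0]
wrist_force: [2.2, -6.5, 3.8]
width: -0.002
grip_force: 3.2
pos [0.5129 0.0157 0.1485] psi 125.77 F [ 2.2 -6.5  3.8] t 5.82
axis in tool [0.03123678 0.10243546]
```

```bash
python3 -m crank '[[[0.52,-0.14,0,0,0,0.05],[0.52,-0.14,0,0,0,0.05],[0.52,-0.14,0,0,0,0.05],[0.52,-0.14,0,0,0,0.05],[0.52,-0.14,0,0,0,0.05],[0.52,-0.14,0,0,0,0.05],[0.52,-0.14,0,0,0,0.05]]]'
python3 -m crank '[[[0.3,-0.1,0,0,0,0.03],[0.3,-0.1,0,0,0,0.03],[0,0,0,0,0,0]]]'
python3 - <<'E'
from h import *
s=read_state(); R=Ro.from_rotvec(s["tcp_rot"]).as_matrix(); to(None); ru=np.array([.5777,.1009])
print("axis in tool",R.T[:2,:2]@(ru-s["tool_pos"][:2]))
E
```

```text
time: 6.4
tool_pos: [0.4866, 0.0436, 0.1479]
tcp_rot: [1.893, 2.499, 0.001]
wrist_force: [1.0, -7.2, 4.7]
width: 0.001
grip_force: 3.2
time: 6.65
tool_pos: [0.483, 0.0496, 0.1477]
tcp_rot: [1.966, 2.444, 0.003]
wrist_force: [1.6, -5.3, 2.8]
width: 0.004
grip_force: 2.3
pos [0.483  0.0496 0.1477] psi 102.38 F [ 1.6 -5.3  2.8] t 6.65
axis in tool [0.02984448 0.10349552]
```

Near the stop. Now press on in small steps, watching the force.

```bash
for i in 1 2; do :; done; python3 -m crank '[[[0.2,0,0,0,0,0],[0.2,0,0,0,0,0],[0,0,0,0,0,0]]]'
python3 -m crank '[[[0.2,0,0,0,0,0],[0.1,0,0,0,0,0],[0,0,0,0,0,0]]]'
```

```text
time: 6.9
tool_pos: [0.4816, 0.0533, 0.1471]
tcp_rot: [1.965, 2.446, 0.001]
wrist_force: [0.7, -4.9, 4.3]
width: 0.001
grip_force: 2.5
time: 7.15
tool_pos: [0.4807, 0.0561, 0.147]
tcp_rot: [1.965, 2.446, -0.0]
wrist_force: [0.8, -6.1, 5.2]
width: 0.001
grip_force: 2.7
```

```bash
python3 -m crank '[[[0.2,0,0,0,0,0],[0.1,0,0,0,0,0],[0,0,0,0,0,0]]]'
python3 -m crank '[[[0.2,0,0,0,0,0],[0.1,0,0,0,0,0],[0,0,0,0,0,0]]]'
python3 - <<'E'
from h import *
to(None); im=read_camera("top"); cv2.imwrite("pics/top1.png",cv2.resize(im[110:265,230:430],None,fx=4,fy=3.8,interpolation=cv2.INTER_CUBIC))
E
```

```text
time: 7.4
tool_pos: [0.4802, 0.0576, 0.1469]
tcp_rot: [1.963, 2.445, -0.003]
wrist_force: [0.4, -10.9, 3.8]
width: 0.0
grip_force: 5.3
time: 7.65
tool_pos: [0.4802, 0.0577, 0.147]
tcp_rot: [1.959, 2.443, -0.009]
wrist_force: [2.4, -20.6, 3.5]
width: -0.001
grip_force: 10.6
pos [0.4802 0.0577 0.147 ] psi 102.54 F [  2.4 -20.6   3.5] t 7.65
```

```bash
python3 -m crank '[[[-1,0,0,0,0,0],[-3,0,0,0,0,0],[-3.5,0,0,0,0,0],[-3.5,0,0,0,0,0],[-3.5,0,0,0,0,0],[-3,0,0,0,0,0],[0,0,0,0,0,0]]]'
python3 - <<'E'
from h import *
s=read_state(); R=Ro.from_rotvec(s["tcp_rot"]).as_matrix(); to(None)
print("sb axis in tool",R.T[:2,:2]@(np.array([.6295,-.1539])-s["tool_pos"][:2]))
m=camera_model("wrist"); im=read_camera("wrist"); 
sb=np.array([.6295,-.1539]); x=np.array([.98,.199]);y=np.array([-.199,.98]); ru=sb+.26*y
for P,c in((ru,(0,0,255)),(sb,(0,0,255)),(ru-.135*x,(0,255,0)),(sb-.135*x,(0,255,0))):
    p=proj("wrist",[*P,.166],m); print(p); cv2.circle(im,(int(p[0]),int(p[1])),4,c,1)
top=read_camera("top")[110:265,230:430]
cv2.imwrite("pics/w2.png",np.vstack([im[:340],cv2.resize(top,(320,248))[:, :].repeat(1,0) if 0 else np.hstack([cv2.resize(top,(320,248),interpolation=cv2.INTER_CUBIC),cv2.resize(read_camera("scene")[150:270,220:400],(320,248),interpolation=cv2.INTER_CUBIC)])]))
E
```

```text
time: 8.28
tool_pos: [0.5176, -0.1124, 0.1463]
tcp_rot: [1.971, 2.442, 0.0]
wrist_force: [0.4, -1.4, 0.8]
width: 0.003
grip_force: 0.0
pos [ 0.5176 -0.1124  0.1463] psi 102.19 F [ 0.4 -1.4  0.8] t 8.28
sb axis in tool [-0.06422688  0.10061895]
[ 662.31846813 -311.55321986]
[503.97176998 374.01485315]
[ 217.05802285 -320.80025525]
[257.84915125 372.20275128]
```

View pics/w2.png

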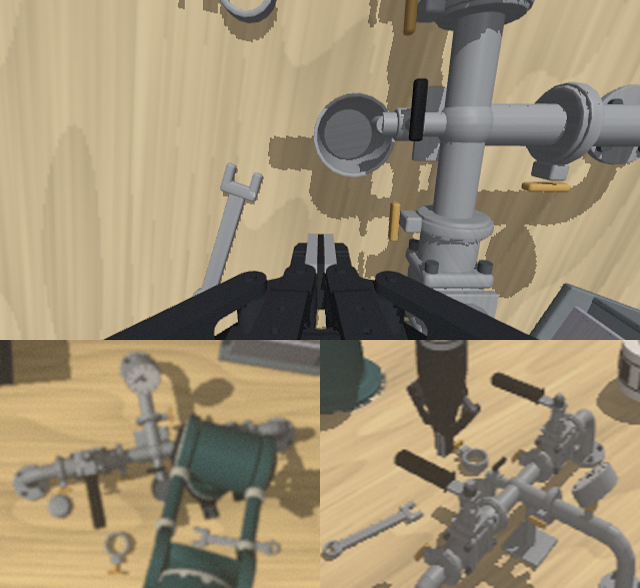

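The wrist view and the insets show the left lever now square across the pipe and the finger standing free at (320,240). The right lever is untouched. I'll approach it, then start pushing it open.

```bash
python3 - <<'E'
from h import *
im=read_camera("top"); mk=(im.max(2)<75).astype(np.uint8)[165:235,270:320]
n,l,st,ce=cv2.connectedComponentsWithStats(mk)
for i in range(1,n):
    if st[i,4]<60: continue
    pts=np.argwhere(l==i)[:,::-1]+np.array([270.,165]); w=np.array([ray("top",p,.172)[:2] for p in pts]); c=w.mean(0); e=np.linalg.svd(w-c)[2][0]
    print(st[i,4],c,np.degrees(np.arctan2(e[1],e[0]))%180, "axis->ctr",np.degrees(np.arctan2(*(c-[.5777,.1009])[::-1])))
E
python3 -m crank '[[[-1.5,0,0,0,0,0],[-1.2,0,0,0,0,0],[-0.6,0,0,0,0,0],[-0.2,0,0,0,0,0],[0,0,0,0,0,0]]]'
python3 -m crank '[[[-0.5,-0.1,0,0,0,-0.05],[-0.5,-0.1,0,0,0,-0.05],[-0.5,-0.1,0,0,0,-0.05],[-0.5,-0.1,0,0,0,-0.05],[-0.5,-0.1,0,0,0,-0.05],[-0.5,-0.1,0,0,0,-0.05]]]'
python3 - <<'E'
from h import *
s=read_state(); R=Ro.from_rotvec(s["tcp_rot"]).as_matrix(); to(None)
print("sb axis in tool",R.T[:2,:2]@(np.array([.6295,-.1539])-s["tool_pos"][:2]))
E
```

```text
168 [0.49004358 0.08205391] 12.121130492222932 axis->ctr -167.86614478225493
time: 8.9
tool_pos: [0.5234, -0.142, 0.1453]
tcp_rot: [-1.969, -2.448, -0.0]
wrist_force: [-0.3, 0.2, 0.0]
width: -0.001
grip_force: 0.0
time: 9.4
tool_pos: [0.5253, -0.17, 0.1446]
tcp_rot: [-1.574, -2.711, -0.001]
wrist_force: [-6.7, 4.9, 3.4]
width: 0.002
grip_force: 3.4
pos [ 0.5253 -0.17    0.1446] psi 119.71 F [-6.7  4.9  3.4] t 9.4
sb axis in tool [-0.03768896  0.09848976]
```

```bash
python3 -m crank '[[[-0.6,-0.15,0,0,0,-0.05],[-0.6,-0.15,0,0,0,-0.05],[-0.6,-0.15,0,0,0,-0.05],[-0.6,-0.15,0,0,0,-0.05],[-0.6,-0.15,0,0,0,-0.05],[-0.6,-0.15,0,0,0,-0.05],[-0.6,-0.12,0,0,0,-0.05],[0,0,0,0,0,0]]]'
cat > m.py <<'E'
from h import *
s=read_state(); R=Ro.from_rotvec(s["tcp_rot"]).as_matrix(); to(None)
print("sb axis in tool",R.T[:2,:2]@(np.array([.6295,-.1539])-s["tool_pos"][:2]))
E
python3 m.py
```

```text
time: 10.07
tool_pos: [0.5434, -0.2107, 0.1443]
tcp_rot: [-1.079, -2.944, 0.0]
wrist_force: [-3.9, 0.4, 0.4]
width: 0.005
grip_force: 1.5
pos [ 0.5434 -0.2107  0.1443] psi 139.74 F [-3.9  0.4  0.4] t 10.07
sb axis in tool [-0.02903284  0.09899009]
```

```bash
python3 - <<'E'
from h import *
im=read_camera("scene"); cv2.imwrite("pics/s3.png",cv2.resize(im[150:270,200:380],None,fx=4.4,fy=4.4,interpolation=cv2.INTER_CUBIC))
for a in (0,30,35,40,45):
    t=np.radians(-168.5+a); tip=[.6295+.135*np.cos(t),-.1539+.135*np.sin(t),.166]; p=proj("scene",tip); print(a,p,(p-[200,150])*4.4)
E
```

```text
0 [263.66305612 206.05616964] [280.11744694 246.6471464 ]
30 [251.46458666 220.70561875] [226.4441813  311.10472249]
35 [250.61764771 223.52781452] [222.71764994 323.52238391]
40 [250.16389211 226.41399945] [220.7211253  336.22159759]
45 [250.11969325 229.34337761] [220.52665028 349.1108615 ]
```

View pics/s3.png

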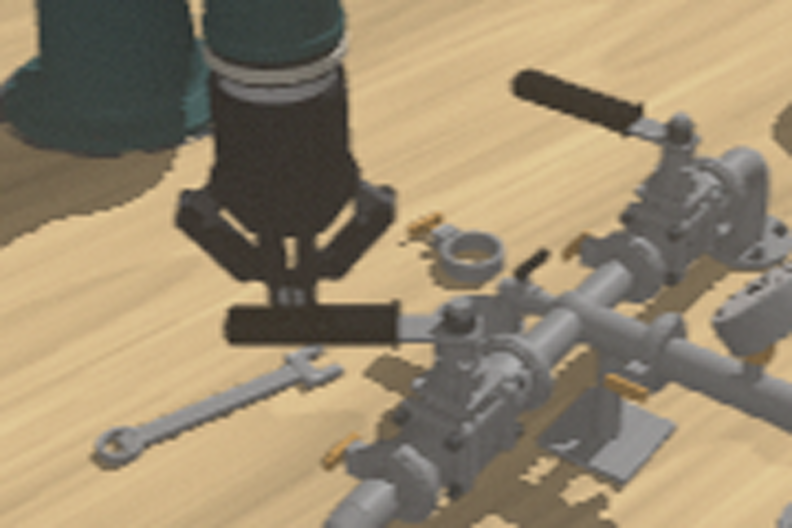

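Lever tip at (227,325), so about 35° open. That agrees with the finger geometry, and it needs about 10° more.

```bash
python3 -m crank '[[[-0.4,-0.08,0,0,0,-0.03],[-0.4,-0.08,0,0,0,-0.03],[-0.4,-0.08,0,0,0,-0.03],[-0.3,-0.08,0,0,0,-0.03],[0,0,0,0,0,0],[0,0,0,0,0,0]]]'
python3 m.py
python3 - <<'E'
from h import *
im=read_camera("scene"); cv2.imwrite("pics/s4.png",im)
mk=(im.max(2)<75).astype(np.uint8)
# columns of lever: vertical midline at z=.166
sub=mk[212:240,248:292]
print("\n".join("".join(".#"[v] for v in r) for r in sub))
E
```

```text
time: 10.62
tool_pos: [0.5534, -0.2221, 0.1443]
tcp_rot: [-0.904, -3.004, -0.0]
wrist_force: [-5.0, 0.1, 1.2]
width: 0.002
grip_force: 2.1
pos [ 0.5534 -0.2221  0.1443] psi 146.5 F [-5.   0.1  1.2] t 10.62
sb axis in tool [-0.02580907  0.09887627]
###############...#############.............
###############...#############.............
..##############..############..............
...##########################...............
....####################....................
.....###..############......................
............##########......................
.............##..#..##......................
.............#.......#......................
.............##......#...............#####..
.............##.....##.....###############..
.............#############################..
......####################################..
....#######################################.
...########################################.
...########################################.
...########################################.
....#######################################.
....###########################.............
....###################.....................
....#######.................................
............................................
............................................
............................................
............................................
............................................
............................................
............................................
```

```bash
python3 -m crank '[[[-0.2,0,0,0,0,0],[0,0,0,0,0,0],[0,0,0,0,0,0]]]'; python3 m.py
python3 -m crank '[[[1,0,0,0,0,0],[2,0,0,0,0,0],[0,0,-2,0,0,0],[0,0,-4,0,0,0],[0,0,-4,0,0,0],[0,0,-4,0,0,0],[0,0,-4,0,0,0],[0,0,-4,0,0,0]]]'
python3 -m crank '[[[0,0,-4,0,0,0],[0,-3,0,0,0,0],[0,-3,0,0,0,0],[0,0,0,0,0,0],[0,0,0,0,0,0]]]'
python3 - <<'E'
from h import *
to(None)
m=camera_model("wrist"); im=read_camera("wrist"); cv2.imwrite("pics/w5raw.png",im)
sb=np.array([.6295,-.1539]); x=np.array([.98,.199]);y=np.array([-.199,.98]); ru=sb+.26*y
mk=(im.max(2)<70).astype(np.uint8); n,l,st,ce=cv2.connectedComponentsWithStats(mk)
for i in range(1,n):
    if not 300<st[i,4]<6000: continue
    pts=np.argwhere(l==i)[:,::-1].astype(float); w=np.array([ray("wrist",p,.17,m)[:2] for p in pts]); c=w.mean(0); e=np.linalg.svd(w-c)[2][0]; k=(w-c)@e
    for nm,a in(("ru",ru),("sb",sb)):
        if np.linalg.norm(c-a)<.12: print(nm,st[i,4],c,"len",np.ptp(k),"r",np.linalg.norm(c-a),"ang svd",(np.degrees(np.arctan2(e[1],e[0]))-11.5)%180,"axis->ctr",(np.degrees(np.arctan2(*(c-a)[::-1]))+168.5)%360)
for P,a in((ru,0),(sb,45)):
    t=np.radians(-168.5+a)
    for r,c in((0,(0,0,255)),(.135,(0,255,0))):
        p=proj("wrist",[P[0]+r*np.cos(t),P[1]+r*np.sin(t),.166],m); cv2.circle(im,(int(p[0]),int(p[1])),4,c,1)
cv2.imwrite("pics/w5.png",im)
E
```

```text
time: 10.92
tool_pos: [0.5546, -0.2231, 0.1443]
tcp_rot: [-0.903, -3.003, -0.0]
wrist_force: [-6.2, 0.2, 2.0]
width: 0.001
grip_force: 2.8
pos [ 0.5546 -0.2231  0.1443] psi 146.51 F [-6.2  0.2  2. ] t 10.92
sb axis in tool [-0.02425749  0.09902514]
time: 11.58
tool_pos: [0.5318, -0.2067, 0.3676]
tcp_rot: [0.904, 3.007, 0.001]
wrist_force: [0.6, -0.2, -0.3]
width: 0.001
grip_force: 0.0
time: 12.0
tool_pos: [0.4984, -0.2579, 0.4057]
tcp_rot: [0.908, 3.006, 0.001]
wrist_force: [0.4, -0.1, 0.3]
width: 0.005
grip_force: 0.0
pos [ 0.4984 -0.2579  0.4057] psi 146.38 F [ 0.4 -0.1  0.3] t 12.0
ru 1673 [0.50553485 0.08495616] len 0.0862400884126776 r 0.07396403336899532 ang svd 6.637466200423514 axis->ctr 0.9485053451572867
sb 1238 [ 0.5804836  -0.22142016] len 0.10688171755933329 r 0.08343607777150518 ang svd 46.14678794017068 axis->ctr 42.522147455537635
```

View pics/w5.png

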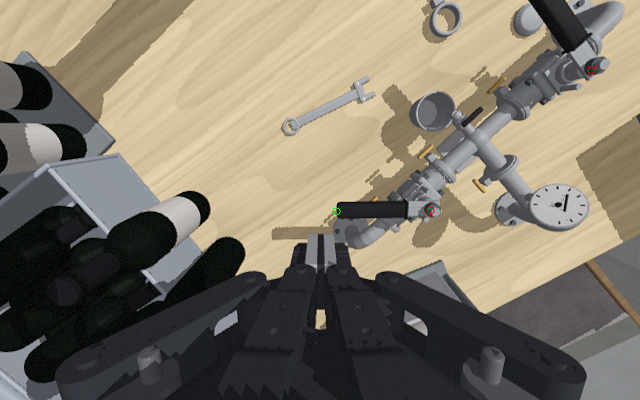

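The wrist view shows the standby lever lying on the predicted 45° line (tip 338,212). The running lever points square across the pipe (top right). The cup, clamp, spanner and cap stand where they were, and the robot is clear.

```bash
python3 -c "
from workcell import *
print(finish_job())"
```

```text
the job is handed in; nothing more can be done
None
```

The job is handed in at about 12 s of the 54 s allowed: the left valve, open at the start, was pushed shut onto its stop, and only then was the right valve pushed to about 45° (measured 42.5 to 46°), with no loose things seen to move and the robot clear.

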